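Feed a blank under a shear guard with the push stick

ROBOT

A 6-joint arm with a two-finger parallel gripper is mounted at the origin on a cart in front of the work surface, level with it; the furniture and walls round the work are solid. World frame = base frame: x ahead of the robot, y to its left, z up, the work surface at z = 0. Lengths are in m, angles in rad, forces in N, time in s.
With the tool pointing down it reaches from about 0.375 to 0.9 m from the base axis. Payload 3.1 kg.
Tool frame: the origin (TCP) lies on the centre line of the jaws, within the pads' length; the fingertips stand 25 mm ahead of it and the grasp point (between the pads) lies 6 mm ahead of it (robot.nose_length is the y of the fingertips in the tool frame, in m); y points along the fingers, z is the direction in which the jaws open and shut, and the axes are right-handed (so a half turn about y gives the same grasp; the last joint's range is limited). The gripper opens to 87 mm and grips with 3 to 60 N. Pads are 19 mm wide; open, the fingers measure 117 mm over their backs; the gripper's body (75 mm by 190 mm) begins 51 mm behind the grasp point.
Start: joints at [-1.492, 0.527, 1.433, -0, 1.181, -0.178], TCP at [0.159, -0.604, 0.209] pointing down, gripper open.
Joint ranges: [-3.08, 3.08], [-0.75, 2.2], [0.22, 2.44], [-1.43, 4.57], [0, 2.65], [-2.85, 2.85]. Speed limits (rad/s): [2.79, 2.79, 3.14, 3.14, 3.14, 3.14].

INTERFACE

Orientations are given as a unit quaternion [x, y, z, w].
In Python, from rig import robot, eyes, ticket gives the robot as it stands.
- The arm moves only by the tool play_rows, never from a script. Its argument "series" is a list of rows, each a list of 7 numbers: the opening, from 0 (shut) to 1 (fully open), then the shift along the tool's x, y, z scaled (see below), then the turn, a rotation vector about the tool's x, y, z scaled (see below). In form: [[claw, dx, dy, dz, ax, ay, az], ...]. A call has 1 to 12 rows; each row shifts and turns the commanded pose from where the row before left it, along the tool's axes as they then stand; what a row does not reach is not made up. The controller multiplies each number of a shift by 100 mm and each number of a turn by 180 degrees. A row lasts 1/12 s, in which the tool goes at most 41.7 mm and 7.16 degrees, less where a joint would pass 70% of its speed; a pose out of reach is approached as far as the arm can. A call with a number of a shift or a turn outside -1 to 1 is refused whole. A call with a gripper value outside its range is refused whole. The fingers move at their own pace and stop on an object; "grip_force" is the grip in N (left out, the last holds). Time passes only in rows, so rows that do not move let the fingers close. It gives the time, the measured TCP pose, the force and the opening at its end, in the units of the state.
- robot.get_obs(): the state, without advancing time (a new reading comes with each control period).
- eyes.camera(name): name is "scene" or "top" or "wrist"; returns the picture (384x512x3 uint8, red, green, blue); there is no depth.
- eyes.camera_params(name): a dict with "K" (3x3 intrinsics, pixels), "rvec" (rotation vector, rad) and "tvec" (3), from world to camera coordinates, as OpenCV has them. Camera axes: x right, y down, z forward; pixel columns grow to the right and rows downward; lengths in m; the calibration is good to about 2 mm. A picture is of the moment at which its call begins: read the wrist's pose just before it. camera_params takes no time and is no camera call; for the wrist camera it gives the pose at the moment of the call.
- ticket.hand_in(): hands the job in, once; it reports no verdict.
The state is a dict: "time": time; "q": joint angles; "joint_velocities": joint speeds; "joint_torque": joint torques, N m; "position": TCP position; "tool_rot": TCP orientation; "ft_force": force on the tool from outside, world axes, zero at the start; "moment": the same for the moment, N m; "grip_width": finger opening in m.
Only numpy, scipy, OpenCV 4.12 (cv2) and the standard library are available. Lean on these libraries where they do the work, as an engineer would, in place of code of your own. Each camera call takes 0.05 s, during which the arm holds its last target.

TASK

Using the push stick, feed the aluminium plate through the low guarded opening of the bench shear until it is home and square against the back stop's pad, whose setting you must find by feel, and keep it pressed on the pad with a gentle, steady ten newtons or so for a second, never ramming it. Keep the fingers off the plate, then lay the push stick flat on the bench beside the shear and let go, leaving the plate home; do not disturb the loose brass union or the red tube cutter.

Things in the scene. Friction and masses are not known exactly. Their poses are not given: they have to be found in the camera images.
- shear: Fixed grey bench shear, 410 x 130 mm, lying across the bench. Origin: on the bench under the middle of the guard's mouth. x is the feed direction (into the mouth), y left of it, z up. Flat bed, 10 mm high, from x = -210 to +200 mm. Steel guide rails 14 mm high over the bed: 66 mm apart from x = -50 mm on, flaring to about 96 mm apart at x = -135 mm.
- mouth (a point): Centre of the guard's opening (24 mm high over the bed, 66 mm wide), 22 mm above the bench; axes as the shear's. The guard behind it, a clear solid hood, is 150 mm long along the feed and 72 mm high above the bench (small caps to 82 mm).
- hold_down_bar (a point): Lowest line of the sprung round hold-down bar (24 mm thick) across the lane inside the guard, 85 mm behind the mouth, 10.5 mm over the bed (point fixed in the shear). It rides up onto the plate and presses it with under 1 N: pushing takes a newton or two more when the plate's front meets it (not the stop yet), and from then on a sliding drag of about 2 to 6 N in all, to be added to the push wanted on the stop.
- back_stop: Dark steel stop block on the shear's bed, past the hold-down bar, 150 to 165 mm behind the mouth. Origin: on the bed below the block's front face; x is the feed direction. A screw holds a steel stop pad (32 mm wide, 2 to 12 mm over the bed) ahead of the block; the pad's face stands 12 to 40 mm before the origin, set anew each time and not reported: feel for it. It gives about 1 mm per 12 N.
- plate: Loose aluminium plate 80 (x) x 60 (y) x 12 mm (z), 0.1 to 0.23 kg, lying on the shear's infeed bed before the mouth, a little off-centre and askew. Origin: centre of its underside. Its +x end is the front, that goes to the stop; front face 40 mm ahead of the origin, rear face 40 mm behind.
- stick_grip (a point): Grasp point of the loose black push stick (0.14 kg, lying flat left of the shear): middle of its upright handle, 60 mm long (x), 18 mm wide (y), from 14 to 72 mm above the stick's underside; the point is 50 mm above the underside. x points along the stick to its tip, z up. The bar is 22 mm wide, 14 mm high, from 30 mm behind to 170 mm ahead of this point.
- stick_tip (a point): Centre of the push stick's flat end face (22 mm wide, 14 mm high), 7 mm above its underside, 170 mm ahead of the handle's middle; axes as the stick's.
- brass_union: Loose brass pipe union, 22 x 39 x 19 mm, on the bench nearer the robot, to the right; a bystander. Origin: centre of its underside.
- tube_cutter: Loose red tube cutter, 32 x 58 x 20 mm, on the bench nearer the robot, before the infeed end of the shear; a bystander. Origin: centre of its underside.
Mind the look-alikes: they are no part of the job. What is meant by the plate is not pink, and is the larger of those in its own colour.

How it is judged:
On the way, in this order (a step that is already met when the one before it is completed fails the run):
1. the plate's front has gone in under the guard (x of plate in the frame of shear above -0.035 m).
2. the plate is pressed on the back stop with 2.5 to 16 N for 0.8 s (contact force between plate and back_stop between 2.5 and 16 N and contact force between plate and push_stick above 2.5 N), for 0.8 s.
At the end, for the whole second after the job is handed in: The plate lies flat on the shear's bed with its front within 3 mm of the back stop's pad and square to the feed within 0.08 rad, and the push stick lies flat on the bench (within 0.1 rad), released (x of stop_pad_c0 in the frame of plate between 0.041 and 0.047 m and z of plate in the frame of shear below 0.013 m and angle between the x axis of plate and the x axis of shear, either way round below 0.08 rad and height (world z) of stick_grip between 0.045 and 0.055 m and angle between stick_grip's own z axis and vertical below 0.1 rad); the robot touches nothing.
It fails at once if the plate rams the back stop (over 22 N) (contact force between plate and back_stop above 22 N).
It fails at once if the fingers push or hold the plate (contact force between the fingers and plate above 0.5 N).
It fails at once if the brass union is disturbed (moved over 20 mm) (distance of brass_union from where it was at the start of the episode above 0.02 m).
It fails at once if the tube cutter is disturbed (moved over 20 mm) (distance of tube_cutter from where it was at the start of the episode above 0.02 m).
It also fails if it takes over 64 s, if anything falls off the work surface, if the arm or the gripper's body presses on something with over 40 N, if the wrist force passes 120 N, or if a joint passes its speed limit or range.

## Working session

There is one attempt and no reset: what is moved stays moved. The work goes in short steps, Python scripts to look and compute and a tool call to move; the robot and the scene stay as the last step left them, time stands still between calls to the robot, and variables do not carry over. Pictures are saved under pics/ and viewed, and the job is handed in when it is done.

Besides the shell and the picture viewer there is one more tool, called in YAML: its name, and indented under it one key for each argument. play_rows: Moves the arm, as the interface text tells. Its arguments: {"type":"object","properties":{"series":{"type":"array","items":{"type":"array","items":{"type":"number"}}},"grip_force":{"type":"number"}},"required":["series"]}

```bash
mkdir -p pics; ls; python3 - <<'E'
from rig import robot, eyes, ticket
import cv2,numpy as np
o=robot.get_obs()
for k,v in o.items(): print(k,np.round(v,4))
for n in ["scene","top"]:
    im=eyes.camera(n); cv2.imwrite(f"pics/{n}0.png",im[:,:,::-1])
    p=eyes.camera_params(n); print(n,{k:np.round(v,3).tolist() for k,v in p.items()})
E
```

```text
pics
time 0.0
q [-1.4915  0.5284  1.4338  0.      1.1814 -0.1785]
joint_velocities [-0.0012  0.0007  0.0007  0.0003 -0.0001 -0.0005]
joint_torque [-1.20000e-03 -4.40045e+01 -1.76592e+01  6.31000e-02  5.80000e-02
 -2.00000e-04]
position [ 0.1593 -0.6036  0.2085]
tool_rot [-0.0908  0.702  -0.7005  0.0909]
ft_force [-0.2052 -0.185   0.8593]
moment [-0.0241 -0.0386 -0.0244]
grip_width 0.0873
scene {'K': [[355.873, 0.0, 259.002], [0.0, 355.873, 193.33], [0.0, 0.0, 1.0]], 'rvec': [0.536, -2.726, 1.098], 'tvec': [0.486, 0.175, 0.818]}
top {'K': [[402.749, 0.0, 248.899], [0.0, 402.749, 189.646], [0.0, 0.0, 1.0]], 'rvec': [2.129, -2.177, 0.162], 'tvec': [0.022, 0.534, 1.07]}
```

View pics/scene0.png

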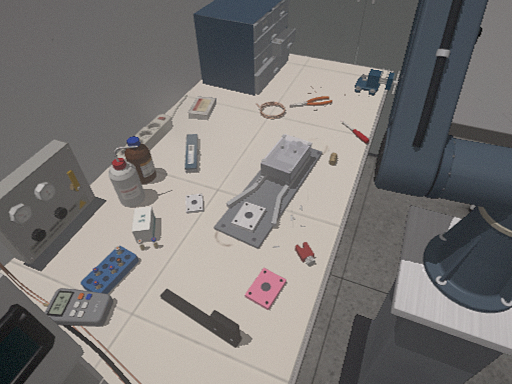

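View pics/top0.png

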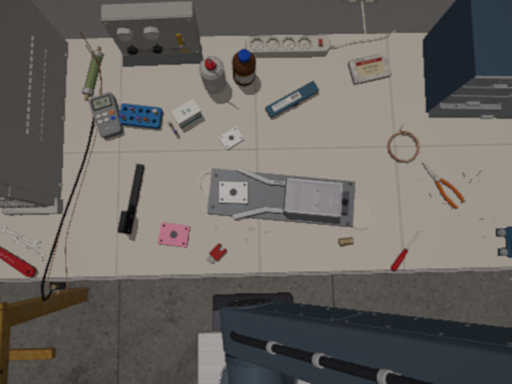

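```bash
cat > h.py <<'E'
import cv2,numpy as np
from rig import robot, eyes, ticket
from scipy.spatial.transform import Rotation as R
def cam(p):
    return np.array(p["K"]),R.from_rotvec(np.array(p["rvec"]).ravel()).as_matrix(),np.array(p["tvec"]).ravel()
def ray(p,uv,z):
    K,Rm,t=cam(p); c=-Rm.T@t
    uv=np.atleast_2d(uv).astype(float)
    d=(np.linalg.inv(K)@np.c_[uv,np.ones(len(uv))].T).T@Rm
    return c+d*((z-c[2])/d[:,2])[:,None]
def proj(p,X):
    K,Rm,t=cam(p); x=(Rm@np.atleast_2d(X).T).T+t; x=x@K.T; return x[:,:2]/x[:,2:]
E
python3 - <<'E'
from h import *
im=cv2.imread("pics/top0.png")
cv2.imwrite("pics/topA.png",cv2.resize(im[150:245,195:365],None,fx=4.6,fy=4.6,interpolation=cv2.INTER_CUBIC))
cv2.imwrite("pics/topB.png",cv2.resize(im[150:275,95:235],None,fx=4.6,fy=4.6,interpolation=cv2.INTER_CUBIC))
p=eyes.camera_params("top")
print(ray(p,[[128,222],[139,166],[210,195],[353,203],[233,192],[346,241],[217,253]],0.0))
E
```

```text
[[ 0.45552268  0.35129785  0.        ]
 [ 0.61499772  0.32294871  0.        ]
 [ 0.5268829   0.1207147   0.        ]
 [ 0.49514016 -0.28451047  0.        ]
 [ 0.53405192  0.05533697  0.        ]
 [ 0.38871095 -0.25853327  0.        ]
 [ 0.36382917  0.10279115  0.        ]]
```

View pics/topA.png

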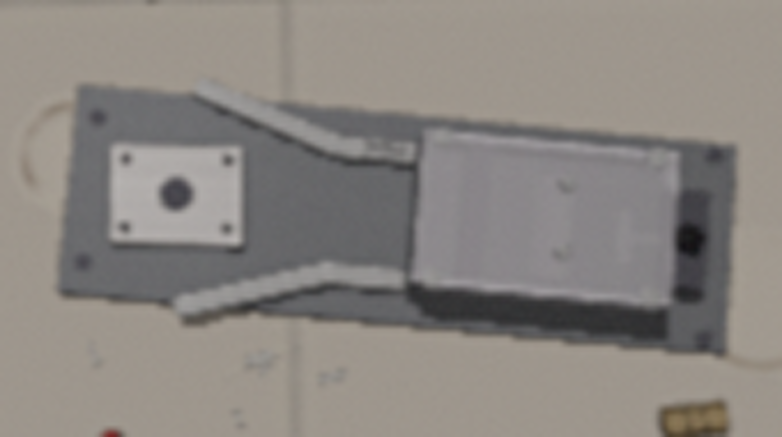

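View pics/topB.png

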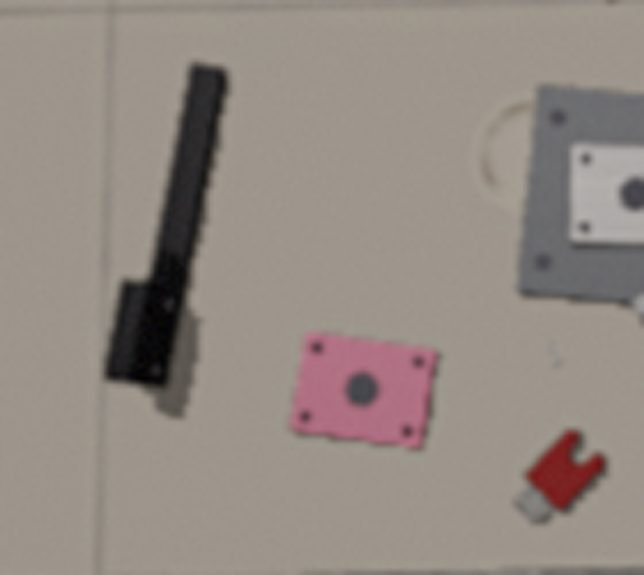

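```bash
python3 - <<'E'
from h import *
p=eyes.camera_params("top")
def A(pts,o): return (np.array(pts,float)+.5)/4.6-.5+np.array(o)
oa=(195,150); ob=(95,150)
S=ray(p,A([(79,87),(60,293),(735,146),(722,353)],oa),0.010)
print("shear",S.round(4), np.linalg.norm(S[0]-S[2]),np.linalg.norm(S[0]-S[1]))
inn=(S[0]+S[1])/2; out=(S[2]+S[3])/2; d=(out-inn); d/=np.linalg.norm(d)
e1=S[2]-S[0]; 
print("feed dir",d,"yaw",np.arctan2(d[1],d[0]),"centre",(inn+out)/2,"mouth",(inn+out)/2+d*0.005)
H=ray(p,A([(426,128),(680,150),(668,305),(411,283)],oa),0.072)
print("hood",H.round(4),np.linalg.norm(H[0]-H[1]),np.linalg.norm(H[1]-H[2]), "front mid",(H[0]+H[3])/2, 'mid',H.mean(0))
# plate via mask
im=cv2.imread("pics/top0.png"); hsv=cv2.cvtColor(im,cv2.COLOR_BGR2HSV)
m=((im.min(2)>150)).astype(np.uint8); m[:, :212]=0; m[:,254:]=0; m[:175]=0; m[210:]=0
c=max(cv2.findContours(m,0,2)[0],key=cv2.contourArea); r=cv2.minAreaRect(c); print(r)
P=ray(p,cv2.boxPoints(r),0.022); print("plate",P.round(4),[np.linalg.norm(P[i]-P[i-1]) for i in range(4)],P.mean(0))
P2=ray(p,A([(109,145),(244,145),(243,246),(109,243)],oa),.022); print(P2.round(4),P2.mean(0), [np.linalg.norm(P2[i]-P2[i-1]) for i in range(4)])
T=ray(p,A([(191,63),(227,68)],ob),.014); print("tip",T.round(4),T.mean(0))
Hd=ray(p,A([(122,281),(104,379),(166,386)],ob),.072); print("handle top",Hd.round(4),np.linalg.norm(Hd[0]-Hd[1]),np.linalg.norm(Hd[2]-Hd[1]),(Hd[0]+Hd[2])/2)
cv2.imwrite("pics/stk.png",cv2.resize(np.clip(im[155:240,110:150].astype(float)*3,0,255).astype(np.uint8),None,fx=7,fy=7,interpolation=cv2.INTER_CUBIC))
ims=cv2.imread("pics/scene0.png")
cv2.imwrite("pics/stks.png",cv2.resize(np.clip(ims[280:355,150:255].astype(float)*3,0,255).astype(np.uint8),None,fx=7,fy=7,interpolation=cv2.INTER_CUBIC))
E
```

```text
shear [[ 0.6013  0.1141  0.01  ]
 [ 0.4742  0.1269  0.01  ]
 [ 0.5557 -0.2894  0.01  ]
 [ 0.4288 -0.2739  0.01  ]] 0.4060594235068289 0.12773685471737276
feed dir [-0.11237128 -0.99366629  0.        ] yaw -1.6834054528174842 centre [ 0.51496858 -0.08058223  0.01      ] mouth [ 0.51440673 -0.08555056  0.01      ]
hood [[ 0.5604 -0.0925  0.072 ]
 [ 0.5443 -0.24    0.072 ]
 [ 0.4543 -0.228   0.072 ]
 [ 0.4702 -0.0806  0.072 ]] 0.14831742282218124 0.09081084830767558 front mid [ 0.51532964 -0.08655893  0.072     ] mid [ 0.50730267 -0.16027406  0.072     ]
((232.5, 192.0), (20.0, 27.0), 90.0)
plate [[0.5601 0.0933 0.022 ]
 [0.5585 0.0179 0.022 ]
 [0.5022 0.0191 0.022 ]
 [0.5039 0.094  0.022 ]] [np.float64(0.05623190767344245), np.float64(0.07548454411451536), np.float64(0.056261608133958474), np.float64(0.07495640257687684)] [0.53118255 0.05609524 0.022     ]
[[0.5626 0.0953 0.022 ]
 [0.5609 0.0132 0.022 ]
 [0.4991 0.0152 0.022 ]
 [0.5027 0.096  0.022 ]] [0.53132638 0.05491145 0.022     ] [np.float64(0.05990770413620737), np.float64(0.08207522828219974), np.float64(0.06176631117574504), np.float64(0.08087954497045523)]
tip [[0.62   0.3275 0.014 ]
 [0.6164 0.3053 0.014 ]] [0.61823338 0.31640164 0.014     ]
handle top [[0.4809 0.3491 0.072 ]
 [0.4252 0.3581 0.072 ]
 [0.4204 0.3229 0.072 ]] 0.05646375965197801 0.0355885391754564 [0.45064775 0.3359947  0.072     ]
```

View pics/stk.png

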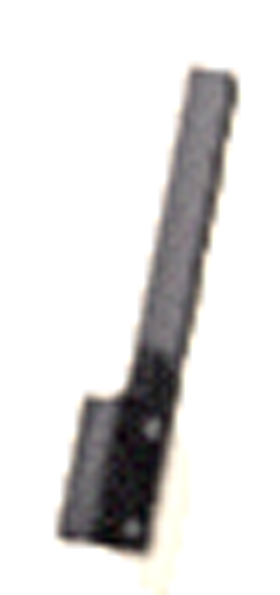

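View pics/stks.png

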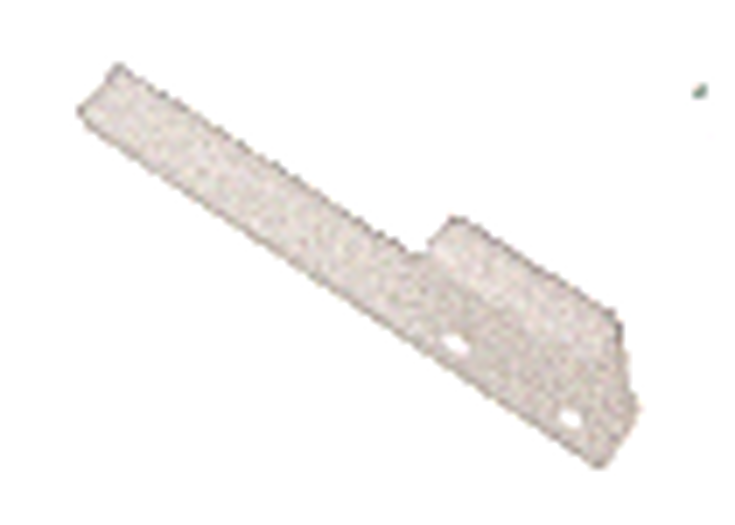

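```bash
python3 - <<'E'
from h import *
p=eyes.camera_params("top")
A=lambda pts,o,s:(np.array(pts,float)+.5)/s-.5+np.array(o)
H=ray(p,A([(88,397),(138,405),(108,547),(58,538)],(110,155),7),.072)
print(H.round(4),H.mean(0),[np.linalg.norm(H[i]-H[i-1]) for i in range(4)])
T=ray(p,A([(192,67),(238,74)],(110,155),7),.014); print(T,T.mean(0))
d=T.mean(0)-H.mean(0); print(np.linalg.norm(d[:2]),np.arctan2(d[1],d[0]))
# scene handle top
ps=eyes.camera_params("scene")
S=ray(ps,A([(455,215),(615,315)],(150,280),7),.072);print("scene handle top edge",S)
S=ray(ps,A([(118,64),(78,110)],(150,280),7),.014);print("scene tip top",S)
E
```

```text
[[0.4793 0.3464 0.072 ]
 [0.4758 0.3276 0.072 ]
 [0.4228 0.3378 0.072 ]
 [0.4266 0.3565 0.072 ]] [0.45114178 0.3420711  0.072     ] [np.float64(0.05362134712120847), np.float64(0.01915574226648968), np.float64(0.05397368503801884), np.float64(0.01909831521182922)]
[[0.61756387 0.32497551 0.014     ]
 [0.61428757 0.30639224 0.014     ]] [0.61592572 0.31568387 0.014     ]
0.16688329173103206 -0.15878425681278316
scene handle top edge [[0.47672023 0.33862956 0.072     ]
 [0.42455682 0.34748082 0.072     ]]
scene tip top [[0.61527633 0.31135972 0.014     ]
 [0.61810391 0.32935674 0.014     ]]
```

```bash
cat >> h.py <<'E'
def tool():
    o=robot.get_obs(); return np.array(o["position"]),R.from_quat(o["tool_rot"]),o
def wrap(a,m=2*np.pi): return (a+m/2)%m-m/2
def plan(target,zyaw,n,nrot=None,claw=1,start=None):
    """rows to take TCP to target with tool z-axis heading zyaw (tool down)"""
    p,r,o=tool()
    if start is not None: p,r=start
    zd=r.as_matrix()[:,2]; cur=np.arctan2(zd[1],zd[0]); dy=wrap(zyaw-cur)
    zt=np.array([np.cos(zyaw),np.sin(zyaw),0]);yt=np.array([0,0,-1.]);xt=np.cross(yt,zt)
    Rt=R.from_matrix(np.c_[xt,yt,zt])
    rv=(r.inv()*Rt).as_rotvec(); rows=[]
    for i in range(n):
        s=(r.inv().apply((np.array(target)-p)/(n-i)))/0.1
        w=rv/n/np.pi
        row=[claw]+np.round(s,3).tolist()+np.round(w,4).tolist()
        p=p+r.apply(np.array(row[1:4])*.1); r=r*R.from_rotvec(np.array(row[4:])*np.pi); rows.append(row)
    print(rows); print("end",p.round(4),"dyaw",dy.round(3))
    return p,r
E
python3 - <<'E'
from h import *
p,r,o=tool(); print(p,r.as_matrix().round(3))
s=plan([0.5,-.15,.2],-1.49-.25,12)
E
```

```text
[ 0.15932305 -0.60367266  0.2085754 ] [[-0.967 -0.     0.255]
 [-0.255  0.002 -0.967]
 [-0.    -1.    -0.002]]
[[1, -0.371, 0.008, -0.293, 0.0001, 0.0113, 0.0], [1, -0.36, 0.008, -0.306, 0.0001, 0.0113, 0.0], [1, -0.349, 0.008, -0.319, 0.0001, 0.0113, 0.0], [1, -0.338, 0.007, -0.331, 0.0001, 0.0113, 0.0], [1, -0.326, 0.007, -0.343, 0.0001, 0.0113, 0.0], [1, -0.313, 0.007, -0.354, 0.0001, 0.0113, 0.0], [1, -0.301, 0.007, -0.365, 0.0001, 0.0113, 0.0], [1, -0.287, 0.007, -0.375, 0.0001, 0.0113, 0.0], [1, -0.274, 0.007, -0.385, 0.0001, 0.0113, 0.0], [1, -0.26, 0.007, -0.395, 0.0001, 0.0113, 0.0], [1, -0.246, 0.007, -0.404, 0.0001, 0.0113, 0.0], [1, -0.231, 0.007, -0.412, 0.0001, 0.0113, 0.0]]
end [ 0.5  -0.15  0.2 ] dyaw -0.427
```

```bash
python3 - <<'E'
from h import *
s=plan([0.49,-.27,.24],-1.312+1.15,12)
s=plan([0.45,.343,.16],1.406,18,start=s)
E
```

```text
[[1, -0.337, -0.026, -0.199, 0.0, -0.0305, -0.0], [1, -0.355, -0.026, -0.165, 0.0, -0.0305, -0.0], [1, -0.369, -0.026, -0.131, 0.0, -0.0305, -0.0], [1, -0.38, -0.026, -0.095, 0.0, -0.0305, -0.0], [1, -0.387, -0.026, -0.058, 0.0, -0.0305, -0.0], [1, -0.391, -0.025, -0.021, 0.0, -0.0305, -0.0], [1, -0.391, -0.026, 0.017, 0.0, -0.0305, -0.0], [1, -0.388, -0.025, 0.054, 0.0, -0.0305, -0.0], [1, -0.381, -0.026, 0.091, 0.0, -0.0305, -0.0], [1, -0.37, -0.025, 0.127, 0.0, -0.0305, -0.0], [1, -0.357, -0.026, 0.162, 0.0, -0.0305, -0.0], [1, -0.339, -0.025, 0.195, 0.0, -0.0305, -0.0]]
end [ 0.49 -0.27  0.24] dyaw 1.151
[[1, -0.332, 0.045, -0.077, -0.0, -0.0277, -0.0], [1, -0.338, 0.045, -0.048, -0.0, -0.0277, -0.0], [1, -0.341, 0.045, -0.019, -0.0, -0.0277, -0.0], [1, -0.341, 0.045, 0.011, -0.0, -0.0277, -0.0], [1, -0.339, 0.045, 0.041, -0.0, -0.0277, -0.0], [1, -0.334, 0.045, 0.07, -0.0, -0.0277, -0.0], [1, -0.327, 0.045, 0.099, -0.0, -0.0277, -0.0], [1, -0.317, 0.045, 0.127, -0.0, -0.0277, -0.0], [1, -0.304, 0.045, 0.154, -0.0, -0.0277, -0.0], [1, -0.29, 0.045, 0.18, -0.0, -0.0277, -0.0], [1, -0.273, 0.045, 0.204, -0.0, -0.0277, -0.0], [1, -0.254, 0.045, 0.227, -0.0, -0.0277, -0.0], [1, -0.234, 0.045, 0.248, -0.0, -0.0277, -0.0], [1, -0.211, 0.045, 0.268, -0.0, -0.0277, -0.0], [1, -0.187, 0.045, 0.285, -0.0, -0.0277, -0.0], [1, -0.162, 0.045, 0.301, -0.0, -0.0277, -0.0], [1, -0.135, 0.046, 0.313, -0.0, -0.0277, -0.0], [1, -0.107, 0.045, 0.324, -0.0, -0.0277, -0.0]]
end [0.45  0.343 0.16 ] dyaw 1.569
```

play_rows:
  series:
    - [1,-0.337,-0.026,-0.199,0,-0.0305,0]
    - [1,-0.355,-0.026,-0.165,0,-0.0305,0]
    - [1,-0.369,-0.026,-0.131,0,-0.0305,0]
    - [1,-0.38,-0.026,-0.095,0,-0.0305,0]
    - [1,-0.387,-0.026,-0.058,0,-0.0305,0]
    - [1,-0.391,-0.026,-0.021,0,-0.0305,0]
    - [1,-0.391,-0.026,0.017,0,-0.0305,0]
    - [1,-0.388,-0.025,0.054,0,-0.0305,0]
    - [1,-0.381,-0.026,0.091,0,-0.0305,0]
    - [1,-0.37,-0.025,0.127,0,-0.0305,0]
    - [1,-0.357,-0.026,0.162,0,-0.0305,0]
    - [1,-0.339,-0.025,0.195,0,-0.0305,0]

```text
time: 1.1
position: [0.4909, -0.2687, 0.2402]
tool_rot: [-0.459, 0.538, -0.538, 0.459]
ft_force: [-0.0, -0.9, -0.1]
grip_width: 0.087
```

play_rows:
  series:
    - [1,-0.332,0,-0.077,0,-0.0277,0]
    - [1,-0.338,0,-0.048,0,-0.0277,0]
    - [1,-0.341,0,-0.019,0,-0.0277,0]
    - [1,-0.341,0,0.011,0,-0.0277,0]
    - [1,-0.339,0,0.041,0,-0.0277,0]
    - [1,-0.334,0,0.07,0,-0.0277,0]
    - [1,-0.327,0,0.099,0,-0.0277,0]
    - [1,-0.317,0,0.127,0,-0.0277,0]
    - [1,-0.304,0,0.154,0,-0.0277,0]
    - [1,-0.29,0,0.18,0,-0.0277,0]
    - [1,-0.273,0,0.204,0,-0.0277,0]
    - [1,-0.254,0,0.227,0,-0.0277,0]

```text
time: 2.1
position: [0.4627, 0.1396, 0.2401]
tool_rot: [0.666, -0.238, 0.237, -0.666]
ft_force: [0.4, -0.5, 0.3]
grip_width: 0.0867
```

```bash
python3 - <<'E'
from h import *
p,r,o=tool(); print(o["time"],p,o["q"])
s=plan([0.45,.343,.20],1.406,8)
E
```

```text
2.1 [0.4627168  0.13960104 0.24013819] [ 6.12877370e-02  2.96568826e-01  1.73989133e+00 -7.65972751e-06
  1.10575850e+00 -8.24040263e-01]
[[1, -0.173, 0.05, 0.187, 0.0, -0.0207, -0.0], [1, -0.161, 0.05, 0.198, 0.0, -0.0207, -0.0], [1, -0.148, 0.05, 0.208, 0.0, -0.0207, -0.0], [1, -0.134, 0.05, 0.217, 0.0, -0.0207, -0.0], [1, -0.119, 0.05, 0.225, 0.0, -0.0207, -0.0], [1, -0.104, 0.05, 0.232, 0.0, -0.0207, -0.0], [1, -0.089, 0.051, 0.238, 0.0, -0.0207, -0.0], [1, -0.074, 0.05, 0.244, 0.0, -0.0207, -0.0]]
end [0.45  0.343 0.2  ] dyaw 0.521
```

play_rows:
  series:
    - [1,-0.173,0.05,0.187,0,-0.0207,0]
    - [1,-0.161,0.05,0.198,0,-0.0207,0]
    - [1,-0.148,0.05,0.208,0,-0.0207,0]
    - [1,-0.134,0.05,0.217,0,-0.0207,0]
    - [1,-0.119,0.05,0.225,0,-0.0207,0]
    - [1,-0.104,0.05,0.232,0,-0.0207,0]
    - [1,-0.089,0.05,0.238,0,-0.0207,0]
    - [1,-0.074,0.05,0.244,0,-0.0207,0]
    - [1,0,0,0,0,0,0]
    - [1,0,0,0,0,0,0]

```text
time: 2.93
position: [0.4508, 0.3422, 0.1995]
tool_rot: [0.705, -0.06, 0.059, -0.704]
ft_force: [0.5, -1.0, 0.2]
grip_width: 0.0871
```

```bash
python3 - <<'E'
from h import *
pw=eyes.camera_params("wrist"); im=eyes.camera("wrist"); cv2.imwrite("pics/w1.png",im[:,:,::-1])
np.savez("w1.npz",**{k:np.array(v) for k,v in pw.items()})
p,r,o=tool(); print(p,r.as_matrix().round(3),o["ft_force"],o["q"])
c=proj(pw,[[0.45,.343,.072],[.6165,.3165,.007],[.6165,.3165,.0]]);print(c)
E
```

```text
[0.45102941 0.34130459 0.19979276] [[ 0.986 -0.001  0.168]
 [-0.168 -0.001  0.986]
 [-0.001 -1.    -0.001]] [-0.44440785 -0.10587519  0.05374701] [ 4.50539135e-01  4.59963297e-01  1.59303758e+00 -5.47073805e-04
  1.09017011e+00 -9.51120366e-01]
[[255.78358059 180.81304665]
 [256.45778885 284.97858357]
 [256.42750934 282.07642682]]
```

View pics/w1.png

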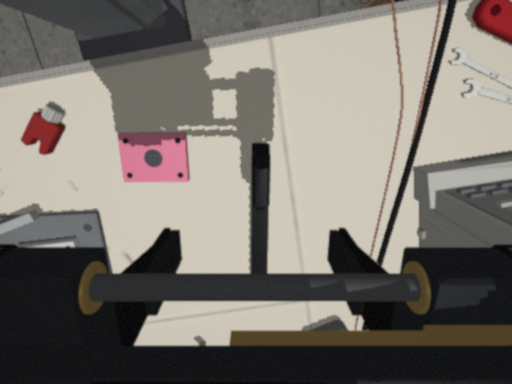

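```bash
python3 - <<'E'
from h import *
im=cv2.imread("pics/w1.png")
cv2.imwrite("pics/w1z.png",cv2.resize(np.clip(im[130:280,200:320].astype(float)*3,0,255).astype(np.uint8),None,fx=4,fy=4,interpolation=cv2.INTER_CUBIC))
E
```

```text
(no output)
```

View pics/w1z.png

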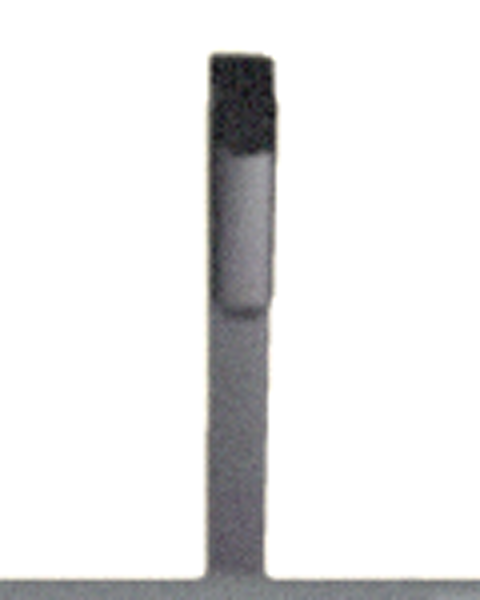

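```bash
python3 - <<'E'
from h import *
pw=dict(np.load("w1.npz"))
A=lambda pts,o,s:(np.array(pts,float)+.5)/s-.5+np.array(o)
K,Rm,t=cam(pw);print("cam",-Rm.T@t)
q=A([(213,152),(272,152),(272,310),(213,310),(243,231)],(200,130),4)
print(ray(pw,q,.072))
q=A([(210,54),(272,54)],(200,130),4);print("rear bar",ray(pw,q,.014))
q=A([(206,560),(267,560),(209,330),(268,330)],(200,130),4);B=ray(pw,q,.014);print("bar",B, (B[0]+B[1])/2,(B[2]+B[3])/2); d=B[0]+B[1]-B[2]-B[3]; print(np.arctan2(d[1],d[0]))
E
```

```text
cam [0.3686115  0.35531404 0.37448225]
[[0.43583492 0.34236501 0.072     ]
 [0.43831422 0.35713205 0.072     ]
 [0.48048943 0.35061564 0.072     ]
 [0.47790936 0.33523545 0.072     ]
 [0.4577303  0.34653426 0.072     ]]
rear bar [[0.41943676 0.34394681 0.014     ]
 [0.42246826 0.36199402 0.014     ]]
bar [[0.58691538 0.31407175 0.014     ]
 [0.59031293 0.33435518 0.014     ]
 [0.50530273 0.32901008 0.014     ]
 [0.50839345 0.34743635 0.014     ]] [0.58861415 0.32421346 0.014     ] [0.50684809 0.33822321 0.014     ]
-0.16969166709257086
```

```bash
python3 - <<'E'
from h import *
s=plan([0.45,.347,.05],1.401,8)
E
```

```text
[[1, -0.002, 0.187, 0.007, 0.0001, 0.0, -0.0], [1, -0.002, 0.187, 0.007, 0.0001, 0.0, -0.0], [1, -0.002, 0.187, 0.007, 0.0001, 0.0, -0.0], [1, -0.002, 0.187, 0.007, 0.0001, 0.0, -0.0], [1, -0.003, 0.187, 0.007, 0.0001, 0.0, -0.0], [1, -0.002, 0.188, 0.007, 0.0001, 0.0, -0.0], [1, -0.003, 0.187, 0.006, 0.0001, 0.0, -0.0], [1, -0.002, 0.188, 0.007, 0.0001, 0.0, -0.0]]
end [0.45  0.347 0.05 ] dyaw -0.001
```

play_rows:
  series:
    - [1,-0.002,0.187,0.007,0,0,0]
    - [1,-0.002,0.187,0.007,0,0,0]
    - [1,-0.002,0.187,0.007,0,0,0]
    - [1,-0.002,0.187,0.007,0,0,0]
    - [1,-0.002,0.187,0.007,0,0,0]
    - [1,-0.002,0.187,0.007,0,0,0]
    - [1,-0.002,0.187,0.007,0,0,0]
    - [1,-0.002,0.187,0.007,0,0,0]
    - [1,0,0,0,0,0,0]
    - [1,0,0,0,0,0,0]

```text
time: 3.82
position: [0.4507, 0.3459, 0.0503]
tool_rot: [0.705, -0.061, 0.06, -0.704]
ft_force: [0.3, 0.3, -0.3]
grip_width: 0.087
```

play_rows:
  series:
    - [0.4,0,0,0,0,0,0]
    - [0.3,0,0,0,0,0,0]
    - [0.2,0,0,0,0,0,0]
    - [0,0,0,0,0,0,0]
    - [0,0,0,0,0,0,0]
    - [0,0,0,0,0,0,0]
    - [0,0,0,0,0,0,0]
    - [0,0,0,0,0,0,0]
  grip_force: 20

```text
time: 4.48
position: [0.451, 0.3473, 0.0508]
tool_rot: [-0.705, 0.06, -0.06, 0.705]
ft_force: [0.4, -0.3, 1.2]
grip_width: 0.0417
```

play_rows:
  series:
    - [0,0,0,0,0,0,0]
    - [0,0,0,0,0,0,0]
    - [0,0,0,0,0,0,0]
    - [0,0,0,0,0,0,0]
  grip_force: 55

```text
time: 4.82
position: [0.451, 0.3473, 0.0507]
tool_rot: [-0.705, 0.06, -0.06, 0.705]
ft_force: [-0.9, 0.0, -0.5]
grip_width: 0.0172
```

```bash
python3 - <<'E'
from h import *
p,r,o=tool(); print(o["time"],p,r.as_matrix().round(4),o["ft_force"],o["grip_width"])
E
```

```text
4.8167 [0.45100674 0.34728608 0.05069772] [[ 0.9857  0.      0.1686]
 [-0.1686  0.      0.9857]
 [ 0.     -1.      0.    ]] [-0.89813404  0.03272938 -0.49021849] 0.017242354039393486
```

```bash
python3 - <<'E'
from h import *
s=plan([0.451,.347,.12],1.401,3,claw=0)
print()
s=plan([0.5566,.284,.12],-.112,16,claw=0,start=s)
E
```

```text
[[0, 0.0, -0.231, -0.001, -0.0, 0.0, 0.0], [0, 0.0, -0.231, -0.001, -0.0, 0.0, 0.0], [0, 0.0, -0.231, -0.001, -0.0, 0.0, 0.0]]
end [0.451 0.347 0.12 ] dyaw -0.0

[[0, 0.072, -0.0, -0.028, -0.0, 0.0301, -0.0], [0, 0.074, -0.0, -0.021, -0.0, 0.0301, -0.0], [0, 0.076, -0.0, -0.014, -0.0, 0.0301, -0.0], [0, 0.077, -0.0, -0.006, -0.0, 0.0301, -0.0], [0, 0.077, -0.0, 0.001, -0.0, 0.0301, -0.0], [0, 0.076, -0.0, 0.008, -0.0, 0.0301, -0.0], [0, 0.075, -0.0, 0.015, -0.0, 0.0301, -0.0], [0, 0.074, -0.0, 0.022, -0.0, 0.0301, -0.0], [0, 0.071, -0.0, 0.029, -0.0, 0.0301, -0.0], [0, 0.068, -0.0, 0.036, -0.0, 0.0301, -0.0], [0, 0.064, -0.0, 0.042, -0.0, 0.0301, -0.0], [0, 0.06, -0.0, 0.048, -0.0, 0.0301, -0.0], [0, 0.055, -0.0, 0.053, -0.0, 0.0301, -0.0], [0, 0.05, -0.0, 0.058, -0.0, 0.0301, -0.0], [0, 0.045, -0.0, 0.063, -0.0, 0.0301, -0.0], [0, 0.038, -0.0, 0.067, -0.0, 0.0301, -0.0]]
end [0.5566 0.284  0.12  ] dyaw -1.513
```

play_rows:
  series:
    - [0,0,-0.23,0,0,0,0]
    - [0,0,-0.23,0,0,0,0]
    - [0,0,-0.23,0,0,0,0]
    - [0,0,0,0,0,0,0]

```text
time: 5.15
position: [0.4535, 0.3486, 0.1236]
tool_rot: [-0.703, 0.057, -0.062, 0.706]
ft_force: [0.2, 1.0, -1.1]
grip_width: 0.0169
```

play_rows:
  series:
    - [0,0.072,0,-0.028,0,0.0301,0]
    - [0,0.074,0,-0.021,0,0.0301,0]
    - [0,0.076,0,-0.014,0,0.0301,0]
    - [0,0.077,0,-0.006,0,0.0301,0]
    - [0,0.077,0,0.001,0,0.0301,0]
    - [0,0.076,0,0.008,0,0.0301,0]
    - [0,0.075,0,0.015,0,0.0301,0]
    - [0,0.074,0,0.022,0,0.0301,0]
    - [0,0.071,0,0.029,0,0.0301,0]
    - [0,0.068,0,0.036,0,0.0301,0]

```text
time: 5.98
position: [0.5165, 0.3073, 0.1184]
tool_rot: [0.6, -0.376, 0.375, -0.599]
ft_force: [-0.5, 0.8, -0.5]
grip_width: 0.0172
```

play_rows:
  series:
    - [0,0.064,0,0.042,0,0.0301,0]
    - [0,0.06,0,0.048,0,0.0301,0]
    - [0,0.055,0,0.053,0,0.0301,0]
    - [0,0.05,0,0.058,0,0.0301,0]
    - [0,0.045,0,0.063,0,0.0301,0]
    - [0,0.038,0,0.067,0,0.0301,0]
    - [0,0,0,0,0,0,0]
    - [0,0,0,0,0,0,0]

```text
time: 6.65
position: [0.5561, 0.2839, 0.1186]
tool_rot: [-0.472, 0.527, -0.526, 0.471]
ft_force: [-0.7, 0.4, -2.6]
grip_width: 0.0171
```

```bash
python3 - <<'E'
from h import *
pw=eyes.camera_params("wrist"); im=eyes.camera("wrist"); cv2.imwrite("pics/w2.png",im[:,:,::-1])
np.savez("w2.npz",**{k:np.array(v) for k,v in pw.items()})
for n in["top","scene"]:
  im=eyes.camera(n); cv2.imwrite(f"pics/{n}2.png",im[:,:,::-1])
p,r,o=tool(); print(o["time"],p,r.as_matrix().round(4),o["ft_force"],o["grip_width"])
im=cv2.imread("pics/top2.png")
cv2.imwrite("pics/top2z.png",cv2.resize(im[130:250,110:270],None,fx=5,fy=5,interpolation=cv2.INTER_CUBIC))
f=np.array([-.1124,-.9937,0]);l=np.array([.9937,-.1124,0])
zs=0.12-.05
P=p+f*.17; P[2]=zs+.014
pt=eyes.camera_params("top");print(proj(pt,[P+l*.011,P-l*.011,P-f*.04]))
E
```

```text
6.8 [0.55569375 0.28438219 0.11917671] [[-1.096e-01 -1.500e-03  9.940e-01]
 [-9.940e-01 -3.000e-04 -1.096e-01]
 [ 4.000e-04 -1.000e+00 -1.500e-03]] [ 0.22668451 -0.26527848 -0.63683967] 0.017368650472545644
[[209.61563306 183.14635371]
 [208.75182834 191.37362093]
 [194.07139778 185.88972191]]
```

View pics/top2z.png

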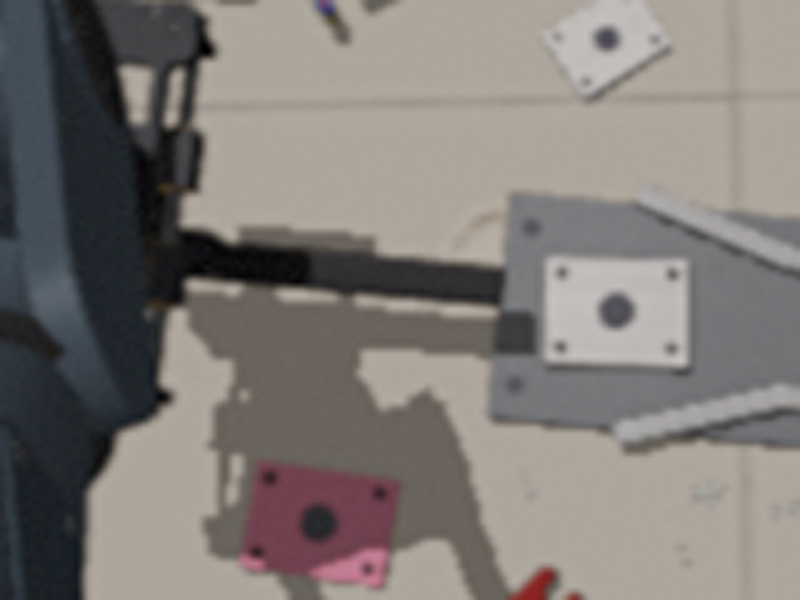

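View pics/scene2.png

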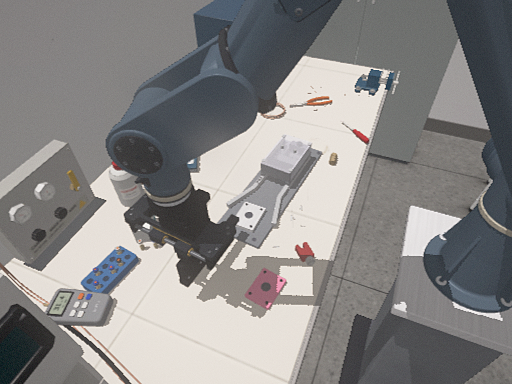

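play_rows:
  series:
    - [0,0,0.1,0,0,0,0]
    - [0,0,0.1,0,0,0,0]
    - [0,0,0.1,0,0,0,0]
    - [0,0,0.1,0,0,0,0]
    - [0,0,0.1,0,0,0,0]
    - [0,0,0.06,0,0,0,0]
    - [0,0,0,0,0,0,0]
    - [0,0,0,0,0,0,0]
    - [0,0,0,0,0,0,0]

```text
time: 7.55
position: [0.5571, 0.2844, 0.064]
tool_rot: [0.471, -0.527, 0.527, -0.472]
ft_force: [0.4, -0.1, -1.5]
grip_width: 0.0173
```

```bash
cat >> h.py <<'E'
f=np.array([-.1124,-.9937,0]);l=np.array([.9937,-.1124,0]);M=np.array([.5147,-.086,0])
def st(verbose=True):
    p,r,o=tool(); d=p-M; m=r.as_matrix()
    print("t",round(o["time"],2),"tcp shear x %.4f y %.4f z %.4f"%(d@f,d@l,p[2]),"xyaw err %.4f"%(np.arctan2(m[1,0],m[0,0])+1.683),"pitch %.4f"%np.degrees(m[2,0]),"F feed %.2f lat %.2f up %.2f"%(-np.array(o["ft_force"])@f,np.array(o["ft_force"])@l,o["ft_force"][2]),"w",round(o["grip_width"],4))
E
python3 - <<'E'
from h import *
st()
im=eyes.camera("scene"); cv2.imwrite("pics/scene3z.png",cv2.resize(im[185:265,160:290,::-1],None,fx=6,fy=6,interpolation=cv2.INTER_CUBIC))
im=eyes.camera("top"); cv2.imwrite("pics/top3z.png",cv2.resize(im[130:250,110:270,::-1],None,fx=5,fy=5,interpolation=cv2.INTER_CUBIC))
st()
E
```

```text
t 7.55 tcp shear x -0.3728 y 0.0005 z 0.0640 xyaw err 0.0005 pitch -0.0177 F feed -0.01 lat 0.42 up -1.51 w 0.0173
t 7.65 tcp shear x -0.3729 y 0.0007 z 0.0644 xyaw err 0.0005 pitch -0.0360 F feed -0.41 lat 0.67 up -0.24 w 0.017
```

View pics/scene3z.png

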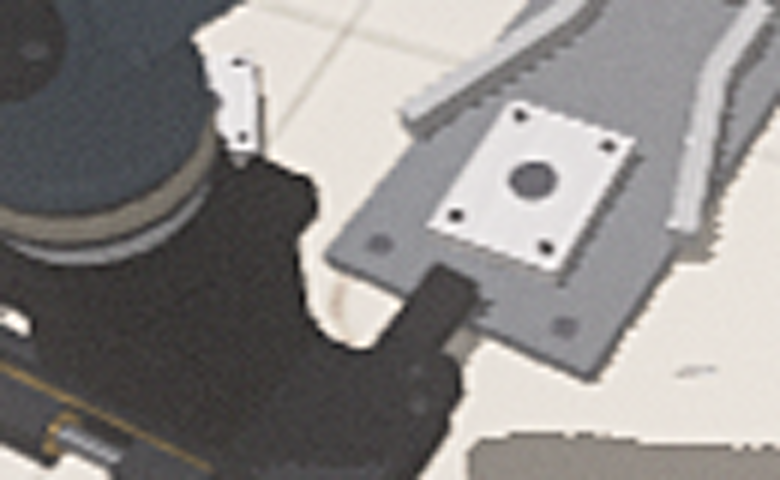

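View pics/top3z.png

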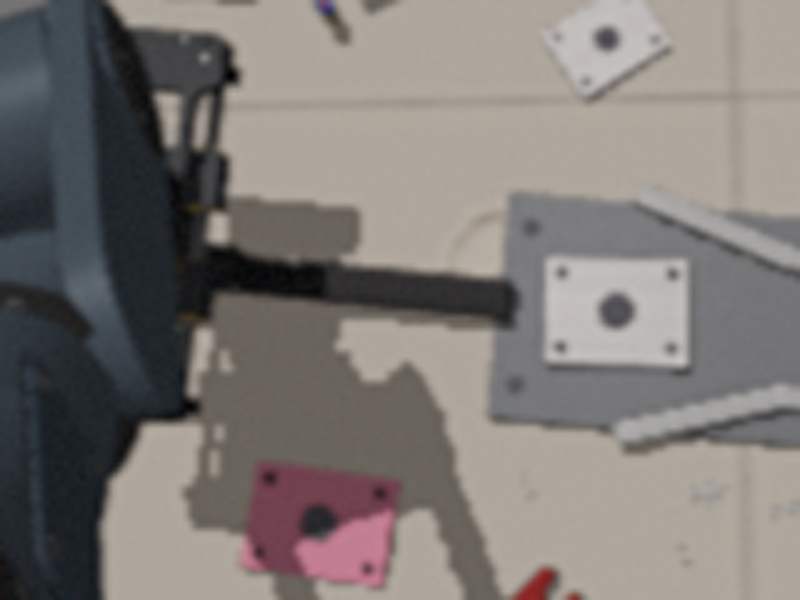

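```bash
python3 - <<'E'
from h import *
p=eyes.camera_params("top")
A=lambda pts,o,s:(np.array(pts,float)+.5)/s-.5+np.array(o)
for n,q,z in [("tip",[(516,282),(516,318)],.0275),("plate",[(543,256),(691,258),(690,371),(544,367)],.022),("bed",[(511,193),(489,417)],.01)]:
    X=ray(p,A(q,(110,130),5),z)-M; print(n,(X@f).round(4),(X@l).round(4), (X@f).mean().round(4),(X@l).mean().round(4))
E
```

```text
tip [-0.1989 -0.1968] [ 0.0114 -0.0087] -0.1979 0.0013
plate [-0.1859 -0.1033 -0.0982 -0.1791] [ 0.0281  0.0346 -0.0288 -0.0339] -0.1416 -0.0
bed [-0.2086 -0.2078] [ 0.0644 -0.0634] -0.2082 0.0005
```

play_rows:
  series:
    - [0,0.02,0,0,0,0,0]
    - [0,0.02,0,0,0,0,0]
    - [0,0.02,0,0,0,0,0]
    - [0,0.02,0,0,0,0,0]
    - [0,0.02,0,0,0,0,0]
    - [0,0.02,0,0,0,0,0]
    - [0,0.02,0,0,0,0,0]
    - [0,0.02,0,0,0,0,0]
    - [0,0.02,0,0,0,0,0]
    - [0,0.02,0,0,0,0,0]

```text
time: 8.48
position: [0.5547, 0.2645, 0.0639]
tool_rot: [-0.471, 0.527, -0.527, 0.472]
ft_force: [1.0, 1.0, -0.7]
grip_width: 0.0173
```

play_rows:
  series:
    - [0,0.03,0,0,0,0,0]
    - [0,0.03,0,0,0,0,0]
    - [0,0.03,0,0,0,0,0]
    - [0,0.03,0,0,0,0,0]
    - [0,0.03,0,0,0,0,0]
    - [0,0.03,0,0,0,0,0]
    - [0,0.03,0,0,0,0,0]
    - [0,0.03,0,0,0,0,0]
    - [0,0.03,0,0,0,0,0]
    - [0,0.03,0,0,0,0,0]

```text
time: 9.32
position: [0.551, 0.2343, 0.0637]
tool_rot: [-0.471, 0.527, -0.527, 0.471]
ft_force: [0.3, 1.2, -1.0]
grip_width: 0.0166
```

```bash
python3 - <<'E'
from h import *
st()
im=eyes.camera("top"); cv2.imwrite("pics/top4z.png",cv2.resize(im[150:250,150:300,::-1],None,fx=5,fy=5,interpolation=cv2.INTER_CUBIC))
st()
E
```

```text
t 9.32 tcp shear x -0.3223 y 0.0001 z 0.0637 xyaw err 0.0004 pitch 0.0007 F feed 1.26 lat 0.19 up -1.01 w 0.0166
t 9.37 tcp shear x -0.3217 y -0.0000 z 0.0637 xyaw err 0.0003 pitch 0.0337 F feed 0.49 lat -0.52 up -2.05 w 0.0175
```

View pics/top4z.png

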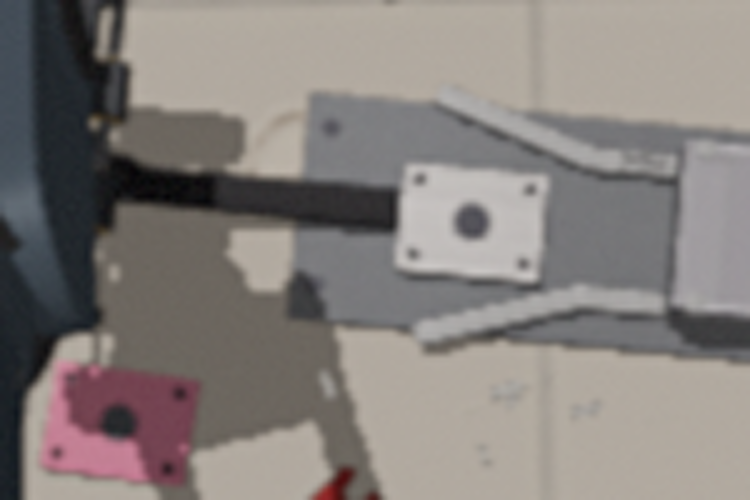

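play_rows:
  series:
    - [0,0.03,0,0,0,0,0]
    - [0,0.03,0,0,0,0,0]
    - [0,0.03,0,0,0,0,0]
    - [0,0.03,0,0,0,0,0]
    - [0,0.03,0,0,0,0,0]
    - [0,0.03,0,0,0,0,0]
    - [0,0.03,0,0,0,0,0]
    - [0,0.03,0,0,0,0,0]
    - [0,0.03,0,0,0,0,0]
    - [0,0.03,0,0,0,0,0]

```text
time: 10.2
position: [0.5477, 0.2044, 0.0638]
tool_rot: [-0.471, 0.527, -0.527, 0.471]
ft_force: [-0.2, 0.5, -1.2]
grip_width: 0.017
```

play_rows:
  series:
    - [0,0.03,0,0,0,0,0]
    - [0,0.03,0,0,0,0,0]
    - [0,0.03,0,0,0,0,0]
    - [0,0.03,0,0,0,0,0]
    - [0,0.03,0,0,0,0,0]
    - [0,0.03,0,0,0,0,0]
    - [0,0.03,0,0,0,0,0]
    - [0,0.03,0,0,0,0,0]
    - [0,0.03,0,0,0,0,0]
    - [0,0.03,0,0,0,0,0]

```text
time: 11.03
position: [0.5444, 0.1746, 0.0638]
tool_rot: [-0.471, 0.527, -0.527, 0.471]
ft_force: [-0.1, 0.8, -0.3]
grip_width: 0.0173
```

```bash
python3 - <<'E'
from h import *
st()
im=eyes.camera("top"); cv2.imwrite("pics/top5z.png",cv2.resize(im[150:250,190:340,::-1],None,fx=5,fy=5,interpolation=cv2.INTER_CUBIC))
st()
E
```

```text
t 11.03 tcp shear x -0.2623 y 0.0002 z 0.0638 xyaw err 0.0005 pitch -0.0006 F feed 0.82 lat -0.15 up -0.32 w 0.0173
t 11.08 tcp shear x -0.2618 y 0.0001 z 0.0637 xyaw err 0.0004 pitch 0.0309 F feed 0.55 lat 0.29 up -0.74 w 0.0174
```

View pics/top5z.png

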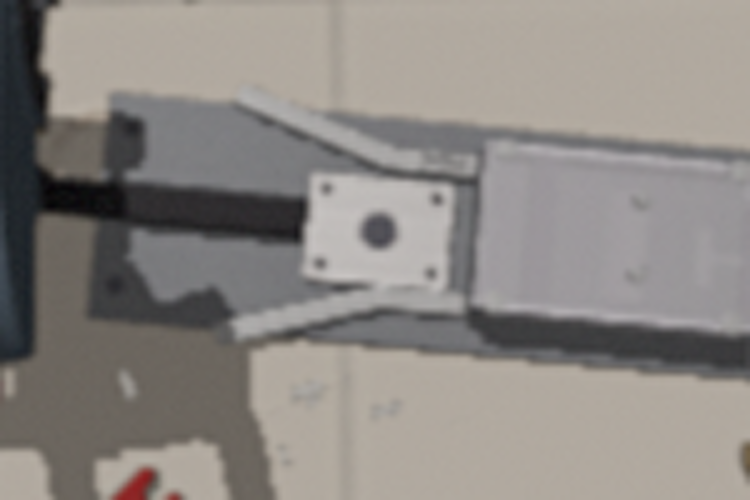

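play_rows:
  series:
    - [0,0.03,0,0,0,0,0]
    - [0,0.03,0,0,0,0,0]
    - [0,0.03,0,0,0,0,0]
    - [0,0.03,0,0,0,0,0]
    - [0,0.03,0,0,0,0,0]
    - [0,0.03,0,0,0,0,0]
    - [0,0.03,0,0,0,0,0]
    - [0,0.03,0,0,0,0,0]
    - [0,0.03,0,0,0,0,0]
    - [0,0.03,0,0,0,0,0]

```text
time: 11.92
position: [0.541, 0.1448, 0.0638]
tool_rot: [-0.471, 0.527, -0.527, 0.471]
ft_force: [0.5, 1.3, -1.6]
grip_width: 0.017
```

play_rows:
  series:
    - [0,0.03,0,0,0,0,0]
    - [0,0.03,0,0,0,0,0]
    - [0,0.03,0,0,0,0,0]
    - [0,0.03,0,0,0,0,0]
    - [0,0.03,0,0,0,0,0]
    - [0,0.03,0,0,0,0,0]
    - [0,0.03,0,0,0,0,0]
    - [0,0.03,0,0,0,0,0]
    - [0,0,0,0,0,0,0]

```text
time: 12.67
position: [0.5382, 0.1205, 0.0637]
tool_rot: [0.471, -0.527, 0.527, -0.471]
ft_force: [-0.0, -0.5, -1.6]
grip_width: 0.0172
```

```bash
python3 - <<'E'
from h import *
st()
E
```

```text
t 12.67 tcp shear x -0.2079 y 0.0002 z 0.0637 xyaw err 0.0003 pitch 0.0319 F feed -0.50 lat 0.02 up -1.61 w 0.0172
```

play_rows:
  series:
    - [0,0.02,0,0,0,0,0]
    - [0,0.02,0,0,0,0,0]
    - [0,0.02,0,0,0,0,0]
    - [0,0.02,0,0,0,0,0]
    - [0,0.02,0,0,0,0,0]
    - [0,0.02,0,0,0,0,0]
    - [0,0.02,0,0,0,0,0]
    - [0,0.02,0,0,0,0,0]

```text
time: 13.33
position: [0.5366, 0.1052, 0.0638]
tool_rot: [-0.471, 0.527, -0.527, 0.471]
ft_force: [0.9, 1.5, -0.3]
grip_width: 0.0173
```

play_rows:
  series:
    - [0,0.01,0,0,0,0,0]
    - [0,0.01,0,0,0,0,0]
    - [0,0.01,0,0,0,0,0]
    - [0,0.01,0,0,0,0,0]
    - [0,0.01,0,0,0,0,0]
    - [0,0.01,0,0,0,0,0]

```text
time: 13.83
position: [0.5359, 0.0993, 0.0637]
tool_rot: [-0.471, 0.527, -0.527, 0.471]
ft_force: [0.0, 2.0, 0.3]
grip_width: 0.0171
```

play_rows:
  series:
    - [0,0.01,0,0,0,0,0]
    - [0,0.01,0,0,0,0,0]
    - [0,0.01,0,0,0,0,0]
    - [0,0.01,0,0,0,0,0]
    - [0,0.01,0,0,0,0,0]
    - [0,0.01,0,0,0,0,0]

```text
time: 14.33
position: [0.5353, 0.0934, 0.0638]
tool_rot: [0.471, -0.527, 0.527, -0.471]
ft_force: [-0.2, 0.1, -1.4]
grip_width: 0.0173
```

play_rows:
  series:
    - [0,0.01,0,0,0,0,0]
    - [0,0.01,0,0,0,0,0]
    - [0,0.01,0,0,0,0,0]
    - [0,0.01,0,0,0,0,0]
    - [0,0.01,0,0,0,0,0]
    - [0,0.01,0,0,0,0,0]

```text
time: 14.83
position: [0.5346, 0.0874, 0.0638]
tool_rot: [0.471, -0.527, 0.527, -0.471]
ft_force: [0.6, 1.1, -0.4]
grip_width: 0.017
```

play_rows:
  series:
    - [0,0.01,0,0,0,0,0]
    - [0,0.01,0,0,0,0,0]
    - [0,0.01,0,0,0,0,0]
    - [0,0.01,0,0,0,0,0]

```text
time: 15.17
position: [0.5344, 0.0841, 0.0639]
tool_rot: [-0.471, 0.528, -0.527, 0.472]
ft_force: [-0.3, 4.3, 0.7]
grip_width: 0.017
```

```bash
python3 - <<'E'
from h import *
st()
E
```

```text
t 15.17 tcp shear x -0.1713 y 0.0005 z 0.0639 xyaw err -0.0004 pitch -0.0841 F feed 4.26 lat -0.74 up 0.65 w 0.017
```

play_rows:
  series:
    - [0,0.01,0,0,0,0,0]
    - [0,0.01,0,0,0,0,0]
    - [0,0.01,0,0,0,0,0]
    - [0,0.01,0,0,0,0,0]

```text
time: 15.5
position: [0.5338, 0.0796, 0.0638]
tool_rot: [0.471, -0.527, 0.527, -0.471]
ft_force: [-0.1, 3.7, 0.1]
grip_width: 0.0169
```

play_rows:
  series:
    - [0,0.01,0,0,0,0,0]
    - [0,0.01,0,0,0,0,0]
    - [0,0.01,0,0,0,0,0]
    - [0,0.01,0,0,0,0,0]

```text
time: 15.83
position: [0.5332, 0.0754, 0.0637]
tool_rot: [-0.471, 0.527, -0.527, 0.471]
ft_force: [0.5, 3.6, 0.4]
grip_width: 0.0173
```

play_rows:
  series:
    - [0,0.01,0,0,0,0,0]
    - [0,0.01,0,0,0,0,0]
    - [0,0.01,0,0,0,0,0]
    - [0,0.01,0,0,0,0,0]

```text
time: 16.17
position: [0.5328, 0.0715, 0.0637]
tool_rot: [-0.471, 0.527, -0.527, 0.471]
ft_force: [0.9, 5.0, -0.6]
grip_width: 0.0173
```

```bash
python3 - <<'E'
from h import *
st()
E
```

```text
t 16.17 tcp shear x -0.1585 y 0.0003 z 0.0637 xyaw err 0.0006 pitch 0.0016 F feed 5.11 lat 0.31 up -0.63 w 0.0173
```

play_rows:
  series:
    - [0,0.01,0,0,0,0,0]
    - [0,0.01,0,0,0,0,0]
    - [0,0.01,0,0,0,0,0]
    - [0,0.01,0,0,0,0,0]

```text
time: 16.5
position: [0.5323, 0.0675, 0.0638]
tool_rot: [-0.471, 0.527, -0.527, 0.471]
ft_force: [0.5, 3.0, -0.9]
grip_width: 0.0176
```

play_rows:
  series:
    - [0,0.01,0,0,0,0,0]
    - [0,0.01,0,0,0,0,0]
    - [0,0.01,0,0,0,0,0]

```text
time: 16.75
position: [0.532, 0.0645, 0.0638]
tool_rot: [-0.471, 0.527, -0.527, 0.471]
ft_force: [0.8, 3.4, -0.3]
grip_width: 0.0174
```

play_rows:
  series:
    - [0,0.005,0,0,0,0,0]
    - [0,0.005,0,0,0,0,0]
    - [0,0.005,0,0,0,0,0]
    - [0,0.005,0,0,0,0,0]

```text
time: 17.08
position: [0.5318, 0.0626, 0.0638]
tool_rot: [-0.471, 0.527, -0.527, 0.471]
ft_force: [1.2, 3.8, -1.0]
grip_width: 0.0173
```

play_rows:
  series:
    - [0,0.005,0,0,0,0,0]
    - [0,0.005,0,0,0,0,0]
    - [0,0.005,0,0,0,0,0]
    - [0,0.005,0,0,0,0,0]

```text
time: 17.42
position: [0.5316, 0.0606, 0.0638]
tool_rot: [0.471, -0.527, 0.527, -0.471]
ft_force: [0.5, 3.8, -0.4]
grip_width: 0.0172
```

play_rows:
  series:
    - [0,0.005,0,0,0,0,0]
    - [0,0.005,0,0,0,0,0]
    - [0,0.005,0,0,0,0,0]
    - [0,0.005,0,0,0,0,0]

```text
time: 17.75
position: [0.5314, 0.0586, 0.0638]
tool_rot: [-0.471, 0.527, -0.527, 0.471]
ft_force: [0.6, 2.9, -0.3]
grip_width: 0.0173
```

play_rows:
  series:
    - [0,0.005,0,0,0,0,0]
    - [0,0.005,0,0,0,0,0]
    - [0,0.005,0,0,0,0,0]
    - [0,0.005,0,0,0,0,0]

```text
time: 18.08
position: [0.5311, 0.0566, 0.0637]
tool_rot: [-0.471, 0.527, -0.527, 0.471]
ft_force: [-0.2, 3.3, -0.3]
grip_width: 0.0174
```

play_rows:
  series:
    - [0,0.005,0,0,0,0,0]
    - [0,0.005,0,0,0,0,0]
    - [0,0.005,0,0,0,0,0]
    - [0,0.005,0,0,0,0,0]

```text
time: 18.42
position: [0.5309, 0.0546, 0.0638]
tool_rot: [0.471, -0.527, 0.527, -0.471]
ft_force: [0.1, 3.8, -0.1]
grip_width: 0.017
```

play_rows:
  series:
    - [0,0.005,0,0,0,0,0]
    - [0,0.005,0,0,0,0,0]
    - [0,0.005,0,0,0,0,0]
    - [0,0.005,0,0,0,0,0]

```text
time: 18.75
position: [0.5307, 0.0526, 0.0638]
tool_rot: [-0.471, 0.527, -0.527, 0.471]
ft_force: [1.2, 4.2, 0.4]
grip_width: 0.0172
```

play_rows:
  series:
    - [0,0.005,0,0,0,0,0]
    - [0,0.005,0,0,0,0,0]
    - [0,0.005,0,0,0,0,0]
    - [0,0.005,0,0,0,0,0]

```text
time: 19.08
position: [0.5304, 0.0507, 0.0638]
tool_rot: [-0.471, 0.527, -0.527, 0.471]
ft_force: [0.9, 4.8, 1.0]
grip_width: 0.0174
```

play_rows:
  series:
    - [0,0.005,0,0,0,0,0]
    - [0,0.005,0,0,0,0,0]
    - [0,0.005,0,0,0,0,0]
    - [0,0.005,0,0,0,0,0]

```text
time: 19.42
position: [0.5303, 0.0487, 0.0637]
tool_rot: [0.471, -0.527, 0.527, -0.471]
ft_force: [0.1, 3.1, 0.3]
grip_width: 0.017
```

play_rows:
  series:
    - [0,0.005,0,0,0,0,0]
    - [0,0.005,0,0,0,0,0]
    - [0,0.005,0,0,0,0,0]
    - [0,0.005,0,0,0,0,0]

```text
time: 19.75
position: [0.53, 0.0467, 0.0637]
tool_rot: [-0.471, 0.527, -0.527, 0.471]
ft_force: [0.0, 3.3, 0.2]
grip_width: 0.017
```

play_rows:
  series:
    - [0,0.005,0,0,0,0,0]
    - [0,0.005,0,0,0,0,0]
    - [0,0.005,0,0,0,0,0]
    - [0,0.005,0,0,0,0,0]

```text
time: 20.08
position: [0.5298, 0.0447, 0.0637]
tool_rot: [-0.471, 0.527, -0.527, 0.471]
ft_force: [1.1, 4.1, -0.7]
grip_width: 0.0173
```

play_rows:
  series:
    - [0,0.005,0,0,0,0,0]
    - [0,0.005,0,0,0,0,0]
    - [0,0.005,0,0,0,0,0]
    - [0,0.005,0,0,0,0,0]

```text
time: 20.42
position: [0.5296, 0.0427, 0.0637]
tool_rot: [-0.471, 0.527, -0.527, 0.471]
ft_force: [0.1, 4.0, -0.2]
grip_width: 0.0176
```

play_rows:
  series:
    - [0,0.005,0,0,0,0,0]
    - [0,0.005,0,0,0,0,0]
    - [0,0.005,0,0,0,0,0]
    - [0,0.005,0,0,0,0,0]

```text
time: 20.75
position: [0.5293, 0.0407, 0.0637]
tool_rot: [-0.471, 0.527, -0.527, 0.471]
ft_force: [0.4, 3.5, 0.4]
grip_width: 0.0169
```

play_rows:
  series:
    - [0,0.005,0,0,0,0,0]
    - [0,0.005,0,0,0,0,0]
    - [0,0.005,0,0,0,0,0]
    - [0,0.005,0,0,0,0,0]

```text
time: 21.08
position: [0.5291, 0.0387, 0.0638]
tool_rot: [0.471, -0.527, 0.527, -0.471]
ft_force: [0.3, 4.5, -0.1]
grip_width: 0.017
```

play_rows:
  series:
    - [0,0.005,0,0,0,0,0]
    - [0,0.005,0,0,0,0,0]
    - [0,0.005,0,0,0,0,0]
    - [0,0.005,0,0,0,0,0]

```text
time: 21.42
position: [0.5289, 0.0371, 0.0638]
tool_rot: [-0.471, 0.527, -0.527, 0.471]
ft_force: [1.0, 6.2, 0.4]
grip_width: 0.0169
```

play_rows:
  series:
    - [0,0.003,0,0,0,0,0]
    - [0,0.003,0,0,0,0,0]
    - [0,0,0,0,0,0,0]

```text
time: 21.67
position: [0.529, 0.0369, 0.0639]
tool_rot: [-0.471, 0.527, -0.527, 0.472]
ft_force: [-0.2, 6.2, 0.7]
grip_width: 0.0173
```

play_rows:
  series:
    - [0,0.004,0,0,0,0,0]
    - [0,0.004,0,0,0,0,0]
    - [0,0,0,0,0,0,0]

```text
time: 21.92
position: [0.529, 0.0367, 0.064]
tool_rot: [-0.47, 0.528, -0.527, 0.472]
ft_force: [1.1, 8.7, 1.9]
grip_width: 0.017
```

play_rows:
  series:
    - [0,0.004,0,0,0,0,0]
    - [0,0.004,0,0,0,0,0]
    - [0,0,0,0,0,0,0]

```text
time: 22.17
position: [0.529, 0.0365, 0.0642]
tool_rot: [-0.47, 0.528, -0.527, 0.472]
ft_force: [1.1, 11.2, 2.0]
grip_width: 0.017
```

```bash
python3 - <<'E'
from h import *
st()
E
```

```text
t 22.17 tcp shear x -0.1233 y 0.0005 z 0.0642 xyaw err -0.0011 pitch -0.1774 F feed 11.27 lat -0.14 up 1.99 w 0.017
```

play_rows:
  series:
    - [0,0.003,0,0,0,0,0]
    - [0,0.003,0,0,0,0,0]
    - [0,0,0,0,0,0,0]
    - [0,0,0,0,0,0,0]

```text
time: 22.5
position: [0.529, 0.0363, 0.0643]
tool_rot: [-0.47, 0.528, -0.527, 0.472]
ft_force: [1.2, 11.8, 4.5]
grip_width: 0.0169
```

play_rows:
  series:
    - [0,0,0,0,0,0,0]
    - [0,0,0,0,0,0,0]
    - [0,0,0,0,0,0,0]
    - [0,0,0,0,0,0,0]
    - [0,0,0,0,0,0,0]

```text
time: 22.92
position: [0.529, 0.0363, 0.0643]
tool_rot: [-0.47, 0.528, -0.527, 0.472]
ft_force: [1.6, 12.6, 2.9]
grip_width: 0.0169
```

play_rows:
  series:
    - [0,0,0,0,0,0,0]
    - [0,0,0,0,0,0,0]
    - [0,0,0,0,0,0,0]
    - [0,0,0,0,0,0,0]
    - [0,0,0,0,0,0,0]
    - [0,0,0,0,0,0,0]

```text
time: 23.42
position: [0.529, 0.0363, 0.0643]
tool_rot: [-0.47, 0.528, -0.527, 0.472]
ft_force: [1.6, 11.0, 3.9]
grip_width: 0.017
```

```bash
python3 - <<'E'
from h import *
st()
for n in["top","scene"]:
  im=eyes.camera(n); cv2.imwrite(f"pics/{n}6.png",im[:,:,::-1])
im=cv2.imread("pics/top6.png");cv2.imwrite("pics/top6z.png",cv2.resize(im[150:250,215:365],None,fx=5,fy=5,interpolation=cv2.INTER_CUBIC))
st()
E
```

```text
t 23.42 tcp shear x -0.1232 y 0.0005 z 0.0643 xyaw err -0.0013 pitch -0.2090 F feed 11.14 lat 0.35 up 3.86 w 0.017
t 23.52 tcp shear x -0.1232 y 0.0004 z 0.0642 xyaw err -0.0012 pitch -0.2101 F feed 11.37 lat -0.23 up 4.42 w 0.0174
```

View pics/top6z.png

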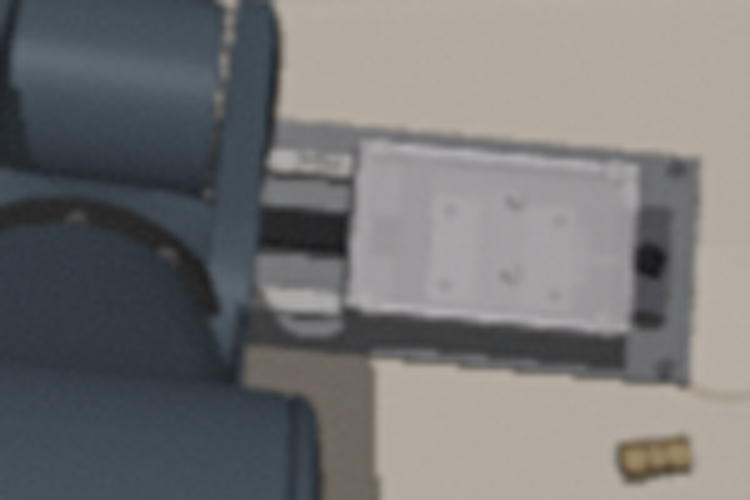

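play_rows:
  series:
    - [0,0.004,0,0,0,0,0]
    - [0,0,0,0,0,0,0]
    - [0,0,0,0,0,0,0]
    - [0,0,0,0,0,0,0]
    - [0,0,0,0,0,0,0]
    - [0,0,0,0,0,0,0]

```text
time: 24.02
position: [0.529, 0.0362, 0.0643]
tool_rot: [-0.469, 0.528, -0.527, 0.472]
ft_force: [1.6, 13.5, 3.7]
grip_width: 0.0172
```

play_rows:
  series:
    - [0,0,0,0,0,0,0]
    - [0,0,0,0,0,0,0]
    - [0,0,0,0,0,0,0]
    - [0,0,0,0,0,0,0]
    - [0,0,0,0,0,0,0]
    - [0,0,0,0,0,0,0]
    - [0,0,0,0,0,0,0]

```text
time: 24.6
position: [0.529, 0.0362, 0.0643]
tool_rot: [-0.469, 0.528, -0.527, 0.472]
ft_force: [0.0, 13.6, 3.0]
grip_width: 0.0171
```

play_rows:
  series:
    - [0,-0.02,0,0,0,0,0]
    - [0,-0.02,0,0,0,0,0]
    - [0,-0.03,0,0,0,0,0]
    - [0,-0.05,0,0,0,0,0]
    - [0,-0.1,0,0,0,0,0]
    - [0,-0.1,0,0,0,0,0]
    - [0,-0.1,0,0,0,0,0]
    - [0,-0.1,0,0,0,0,0]
    - [0,-0.1,0,0,0,0,0]
    - [0,-0.1,0,0,0,0,0]

```text
time: 25.43
position: [0.5366, 0.1065, 0.0637]
tool_rot: [0.471, -0.527, 0.527, -0.471]
ft_force: [-1.0, -0.2, -0.9]
grip_width: 0.017
```

```bash
python3 - <<'E'
from h import *
st()
E
```

```text
t 25.43 tcp shear x -0.1937 y 0.0002 z 0.0637 xyaw err 0.0012 pitch 0.0005 F feed -0.36 lat -1.00 up -0.92 w 0.017
```

play_rows:
  series:
    - [0,-0.19,0,0,0,0,0]
    - [0,-0.19,0,0,0,0,0]
    - [0,-0.19,0,0,0,0,0]
    - [0,-0.19,0,0,0,0,0]
    - [0,-0.19,0,0,0,0,0]
    - [0,-0.19,0,0,0,0,0]
    - [0,-0.19,0,0,0,0,0]
    - [0,-0.19,0,0,0,0,0]
    - [0,-0.19,0,0,0,0,0]
    - [0,-0.19,0,0,0,0,0]
    - [0,-0.19,0,0,0,0,0]
    - [0,-0.19,0,0,0,0,0]

```text
time: 26.43
position: [0.5615, 0.3335, 0.0636]
tool_rot: [-0.472, 0.527, -0.527, 0.471]
ft_force: [0.2, 0.3, -1.0]
grip_width: 0.0173
```

```bash
python3 - <<'E'
from h import *
st()
im=eyes.camera("top"); cv2.imwrite("pics/top7.png",im[:,:,::-1])
cv2.imwrite("pics/top7z.png",cv2.resize(im[150:250,215:365,::-1],None,fx=5,fy=5,interpolation=cv2.INTER_CUBIC))
E
```

```text
t 26.43 tcp shear x -0.4221 y -0.0007 z 0.0636 xyaw err 0.0012 pitch 0.0122 F feed 0.36 lat 0.13 up -1.00 w 0.0173
```

View pics/top7z.png

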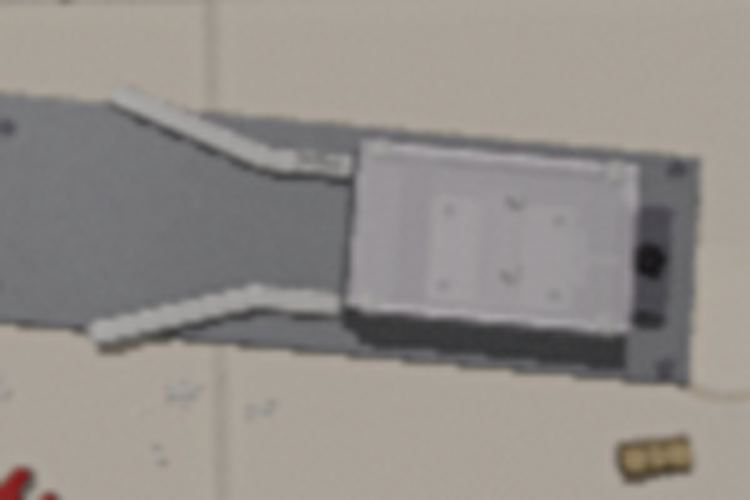

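View pics/top7.png

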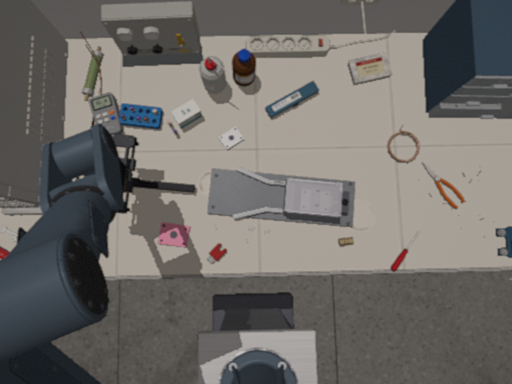

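play_rows:
  series:
    - [0,0,0.03,0,0,0,0]
    - [0,0,0.03,0,0,0,0]
    - [0,0,0.03,0,0,0,0]
    - [0,0,0.02,0,0,0,0]
    - [0,0,0.01,0,0,0,0]
    - [0,0,0,0,0,0,0]
    - [0,0,0,0,0,0,0]

```text
time: 27.07
position: [0.5621, 0.3312, 0.0517]
tool_rot: [-0.471, 0.527, -0.527, 0.471]
ft_force: [0.1, -0.0, -1.4]
grip_width: 0.0171
```

play_rows:
  series:
    - [0,0,0.005,0,0,0,0]
    - [0,0,0,0,0,0,0]
    - [0,0,0,0,0,0,0]

```text
time: 27.32
position: [0.5621, 0.3317, 0.0514]
tool_rot: [0.471, -0.527, 0.527, -0.471]
ft_force: [0.6, -0.9, -0.7]
grip_width: 0.0172
```

play_rows:
  series:
    - [0,0,0.005,0,0,0,0]
    - [0,0,0,0,0,0,0]
    - [0,0,0,0,0,0,0]

```text
time: 27.57
position: [0.5621, 0.3318, 0.0508]
tool_rot: [0.471, -0.527, 0.527, -0.471]
ft_force: [0.0, -0.4, -0.6]
grip_width: 0.0173
```

play_rows:
  series:
    - [0,0,0.004,0,0,0,0]
    - [0,0,0,0,0,0,0]
    - [0,0,0,0,0,0,0]

```text
time: 27.82
position: [0.5622, 0.3319, 0.0507]
tool_rot: [0.471, -0.527, 0.527, -0.472]
ft_force: [0.1, 0.0, 1.1]
grip_width: 0.0174
```

play_rows:
  series:
    - [0.3,0,0,0,0,0,0]
    - [0.5,0,0,0,0,0,0]
    - [0.8,0,0,0,0,0,0]
    - [1,0,0,0,0,0,0]
    - [1,0,0,0,0,0,0]
    - [1,0,0,0,0,0,0]
    - [1,0,0,0,0,0,0]
    - [1,0,0,0,0,0,0]
    - [1,0,0,0,0,0,0]

```text
time: 28.57
position: [0.562, 0.3318, 0.0504]
tool_rot: [-0.471, 0.527, -0.527, 0.471]
ft_force: [0.0, 0.3, -0.1]
grip_width: 0.0695
```

play_rows:
  series:
    - [1,0,-0.05,0,0,0,0]
    - [1,0,-0.1,0,0,0,0]
    - [1,0,-0.2,0,0,0,0]
    - [1,0,-0.25,0,0,0,0]
    - [1,0,-0.25,0,0,0,0]
    - [1,0,-0.25,0,0,0,0]
    - [1,0,-0.25,0,0,0,0]
    - [1,-0.2,-0.1,0,0,0,0]
    - [1,-0.2,0,0,0,0,0]
    - [1,0,0,0,0,0,0]
    - [1,0,0,0,0,0,0]

```text
time: 29.48
position: [0.5663, 0.3722, 0.1964]
tool_rot: [0.471, -0.526, 0.527, -0.472]
ft_force: [0.2, -0.6, 0.4]
grip_width: 0.0871
```

```bash
python3 - <<'E'
from h import *
st()
for n in ["top","scene","wrist"]:
    im=eyes.camera(n); cv2.imwrite(f"pics/{n}8.png",im[:,:,::-1])
E
```

```text
t 29.48 tcp shear x -0.4611 y -0.0002 z 0.1964 xyaw err 0.0022 pitch -0.0193 F feed -0.56 lat 0.29 up 0.39 w 0.0871
```

View pics/scene8.png

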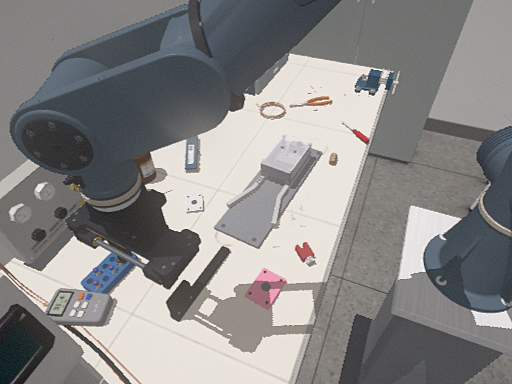

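View pics/wrist8.png

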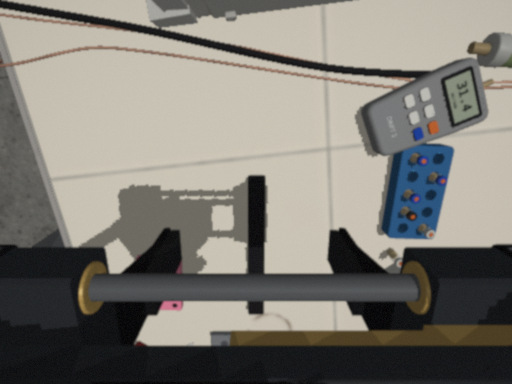

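View pics/top8.png

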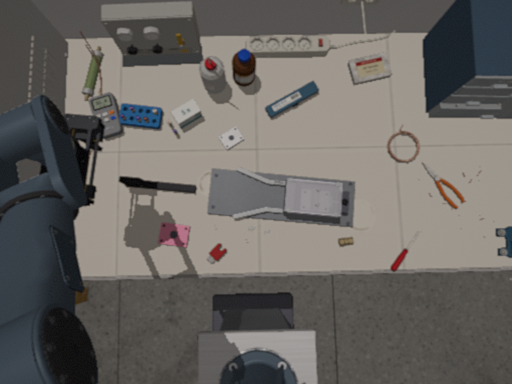

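```bash
python3 - <<'E'
from h import *
a=cv2.imread("pics/top7.png")[180:225,285:345].astype(int);b=cv2.imread("pics/top8.png")[180:225,285:345].astype(int)
print("hood diff",abs(a-b).mean())
print(ticket.hand_in())
E
```

```text
hood diff 7.8291358024691355
the job is handed in; nothing more can be done
None
```

```bash
python3 - <<'E'
import cv2,numpy as np
a=[cv2.resize(cv2.imread(f"pics/top{i}.png")[170:230,275:365],None,fx=6,fy=6,interpolation=cv2.INTER_CUBIC) for i in(7,8)]
cv2.imwrite("pics/cmp.png",cv2.resize(np.vstack(a),None,fx=.8,fy=.8))
E
```

```text
(no output)
```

View pics/cmp.png

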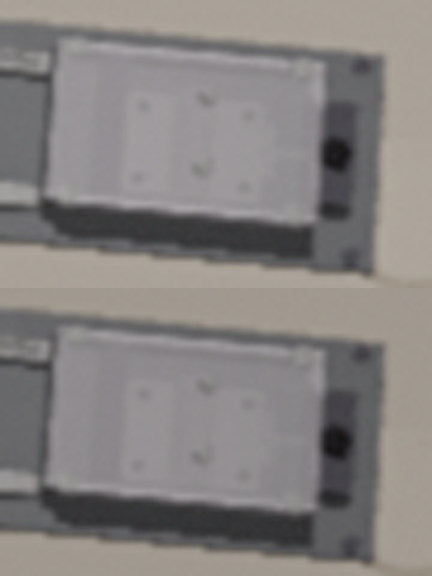

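I fed the plate in with the push stick, pressed it on the back stop, laid the stick down and handed the job in at about 30 s of the 64 allowed. The hand-in reports no verdict.

- **Feed and stop:** The hold-down bar was met with the plate's front about 82 mm behind the mouth. The sliding drag from there was about 3.7 N. I felt the stop with the front at about 0.13 m, which is within the range given for the pad.
- **Press:** The wrist read about 11 to 12 N for over a second, then about 13.5 N for another second. With the drag taken off, that is about 8 and then 10 N on the pad. The stop force is worked out this way, not measured directly.
- **Stick:** I drew it straight back, touched it down on the bench off the infeed end of the shear and let go. The last pictures show it flat and upright, with the gripper well clear.
- **Plate:** Seen through the hood, its hole pattern sits in the same place when pressed, after the stick drew back, and after release. It is square to the feed by eye.
- **Bystanders:** In the last pictures the brass union and the tube cutter look unmoved; I did not measure them.
- **Checks that disagreed:**
  - The picture difference over the hood, before and after release, was 7.8 grey levels. I looked at the two pictures after handing in, and the difference is brightness; the plate has not shifted.
  - The stick's tip measured about 4 mm further ahead of the gripper than planned. This did no harm, because the stop was found by force.

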